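# Fit the lever on the splined valve stem and open the valve

### The job

The small aluminium valve block has lost its lever, which lies on the bench behind the grey cabinet. Set the lever's ribbed bore over the splined stem, find by feel (pressing gently, never forcing) the angle at which the splines mesh, and push it fully home while the valve is still closed; any spline position will do. Then use the lever to turn the stem clockwise, seen from above, to its open stop, let go, and leave the other things where they are.

Things in the scene. Friction and masses are not known exactly. Their poses are not given: they have to be found in the camera images.
- valve_block: Fixed aluminium valve block, 84 mm along x, 64 mm along y, 40 mm tall, with brass hose ports reaching 66 mm out from the stem axis on its +y and -y sides, 20 mm up. Origin: on the bench under the stem's axis. On top a 48 mm wide bonnet and two 6 mm stop posts 28 mm from the axis, up to 52 mm above the bench.
- stem_seat (a point): On the stem's axis, on the 36 mm wide shoulder where the hub comes to rest, 54 mm above the bench; z up. Home: the hub's underside on this shoulder. From it rise six straight teeth, 60 degrees apart, 5.2 mm wide, 16 mm tall, tips at radius 15.7 mm, on a core of radius 11 mm; their top 4 mm are bevelled to 2.6 mm wide. Their angle differs each time and is NOT given: it must be felt (or seen).
- stem_top (a point): Tip of the stem, on its axis, 30 mm above the shoulder. Above the tooth ends (16 mm above the shoulder) the core is a smooth cone, tapering from radius 11 mm to 4.5 mm here, which guides the bore: a hub held off-centre by more than 1.5 mm stops on the cone. If ribs and teeth do not match, the hub rests on the tooth ends, 16 mm above home.
- valve (a joint): Angle the valve stem has turned, rad: 0 closed, growing clockwise seen from above, 0.75 at the open stop. It does not tell the angle of the teeth. About 0.13 N m is needed to turn the stem, so turning the hub under a press of some 6 N on the tooth ends does not turn it; at 0 it cannot turn further anticlockwise.
- lever: Loose lever, dark steel, 0.12 to 0.25 kg, lying flat, bore upright, balanced about the bore by a 20 mm wide lug reaching 41 mm back from the axis. Origin: on the bore's axis at the hub's underside; z up, x along the arm to the knob. The bore, open at both ends, is 17.2 mm in radius with six full-height ribs 5.4 mm wide, 60 degrees apart (one along the arm), reaching in to radius 12.5 mm; they pass within 0.09 rad of the middle of the gaps.
- lever_hub (a point): Centre of the lever's hub, half-way up, 13 mm above its underside; axes as the lever's. The hub is a ring 26 mm tall and 44 mm across with two parallel flats, 26 mm wide and 46 mm apart, facing +y and -y: the place to grip, with the fingers across the arm's direction. Over 40 N between lever and stem counts as forced.
- lever_knob (a point): Middle of the lever's upright black knob (20 mm across, 38 mm tall from the level of the hub's underside), 112 mm along the arm from the bore's axis; this point is 28 mm above the underside. The arm is 16 mm wide and 8 mm thick, from 6 to 14 mm above the underside.
- tweezers: Bystander, to be left where it is: steel tweezers, about 123 mm long, lying flat beyond the block. Origin under its centre.
- case_10: Bystander, to be left where it is: small white jar with a black screw cap, 39 mm across, 55 mm tall, standing left of the lever. Origin under its centre.
- hex_key: Bystander, to be left where it is: L-shaped hex key, 62 mm long, lying flat between lever and block. Origin under its centre.
- petri_dish: Bystander, to be left where it is: shallow round petri dish, 60 mm across, 14 mm tall, nearer the robot than the block. Origin under its centre.
- eyepiece: Bystander, to be left where it is: black microscope eyepiece, 37 mm across, 42 mm tall, standing on the left of the grey cabinet. Origin under its centre.
- stain_b: Bystander, to be left where it is: brown dropper bottle, 37 mm across, 107 mm tall, on the left of the lever, beyond the eyepiece. Origin under its centre.
- usb_stick: Bystander, to be left where it is: usb stick, 56 mm long, lying flat beside the grey cabinet. Origin under its centre.

How it is judged:
On the way:
1. The lever is fully home on the splines while the valve is still closed (turned less than 0.3 rad) (horizontal distance between lever_hub and stem_seat below 0.004 m and z of lever_hub in the frame of stem_seat below 0.0155 m and angle between lever_hub's own z axis and vertical below 0.08 rad and value of joint valve below 0.3 rad), for 0.2 s.
At the end, for the whole second after the job is handed in: The lever is on the stem, its hub's underside within 2.5 mm of the shoulder, within 4 mm of the axis and upright within 0.08 rad; the valve is turned to at least 0.66 of its 0.75 rad; the lever is let go and at rest (horizontal distance between lever_hub and stem_seat below 0.004 m and z of lever_hub in the frame of stem_seat below 0.0155 m and angle between lever_hub's own z axis and vertical below 0.08 rad and value of joint valve above 0.66 rad and linear speed of lever below 0.02 m/s); the robot touches nothing.
It fails at once if The lever is forced: it bears on the valve block and stem with more than 40 N before the valve has turned 0.6 rad (contact force between lever and valve_block above 40 N and value of joint valve below 0.6 rad).
It fails at once if The valve is turned open (past 0.3 rad) while the lever is not on the splines (value of joint valve above 0.3 rad and distance between lever_hub and stem_seat above 0.022 m).
It fails at once if A bystander is moved by more than 30 mm (distance of any of tweezers, case_10, hex_key, petri_dish, eyepiece, stain_b, usb_stick from where it was at the start of the episode above 0.03 m).
It also fails if it takes over 64 s, if anything falls off the work surface, if the arm or the gripper's body presses on something with over 40 N, if the wrist force passes 120 N, or if a joint passes its speed limit or range.

### The arm

A 6-joint arm with a two-finger parallel gripper is mounted at the origin on a cart in front of the work surface, level with it; the furniture and walls round the work are solid. World frame = base frame: x ahead of the robot, y to its left, z up, the work surface at z = 0. Lengths are in m, angles in rad, forces in N, time in s.
With the tool pointing down it reaches from about 0.275 to 0.85 m from the base axis. Payload 19 kg.
Tool frame: the origin (TCP) lies midway between the tips of the shut fingers; the grasp point (between the pads) lies manip.tcp_to_grasp behind it (manip.tcp_to_grasp is the distance from the TCP to the grasp point, in m); z points along the fingers, y is the line along which they close (so a half turn about z gives the same grasp; the last joint's range is limited). The gripper opens to 85 mm and grips with 20 to 120 N. Pads are 22 mm wide; open, the fingers measure 114 mm over their backs; the gripper's body (76 mm by 85 mm) begins 54 mm behind the grasp point. The pads swing forward as they close: fully open they stand 13 mm farther back than shut.
Start: joints at [1.079, 0.15, 1.437, -0, 1.554, -0.134], TCP at [0.201, 0.539, 0.231] pointing down, gripper open.
Joint ranges: [-2.8, 2.8], [-0.68, 2.1], [0.12, 2.68], [-1.39, 4.53], [0.16, 2.79], [-2.81, 2.81]. Speed limits (rad/s): [1.89, 1.89, 2.22, 3.01, 3.01, 3.01].

### API

Orientations are given as [roll, pitch, yaw] about the fixed x, y, z axes, in that order (R = Rz(yaw) Ry(pitch) Rx(roll)).
In Python, from bench import manip gives the robot as it stands.
- The arm moves only by the tool play_rows, never from a script. Its argument "targets" is a list of rows, each a list of 3 entries, a list of its own where there are three numbers: the shift along the tool's x, y, z normalised to -1 to 1, where 1 is 0.5 m, then the turn about the tool's z normalised to -1 to 1, where 1 is 180 degrees, then the finger opening in mm, from 0 to 85.4. In form: [[[tx, ty, tz], yaw, hand], ...]. A call has 1 to 12 rows; each row is the pose to reach, as a shift and turn from the pose commanded when the call began, along the tool's axes at that moment, turning the shorter way round; what a row does not reach only later rows make up. A row lasts 1/10 s, in which the tool goes at most 50 mm and 8.59 degrees, less where a joint would pass 70% of its speed; a pose out of reach is approached as far as the arm can. A call with a number of a shift or a turn outside -1 to 1 is refused whole. A call with a gripper value outside its range is refused whole. The fingers move at their own pace and stop on an object; "squeeze" is the grip in N (left out, the last holds). Time passes only in rows, so rows that repeat a pose let the fingers close. It gives the time, the measured TCP pose, the force, the opening and the grip force at its end, in the units of the state.
- manip.get_obs(): the state, without advancing time (a new reading comes with each control period).
- manip.grab_frame(name): name is "side" or "top"; returns a dict with "frame" (480x640x3 uint8, red, green, blue), "range_z" (480x640 float32, m along the optical axis (not along the pixel's ray), 0 where there is no reading), "camera_matrix" (3x3 intrinsics, pixels), "camera_from_world" (4x4, takes a point from world to camera coordinates). Camera axes: x right, y down, z forward; pixel columns grow to the right and rows downward; lengths in m; the calibration is good to about 2 mm. A picture is of the moment at which its call begins.
- manip.hand_in(): hands the job in; it is judged then, once.
Trained networks look in the newest picture that a camera, given by its name, has taken for a name from the list of things; names that differ only in an ending like _2 or _b are one class to them, and where a whole thing is asked for, a point or a joint stands for the part that bears it (a point fixed in the world has none). Each returns a list of dicts, best first, with "p" (0 to 1); they miss things now and then, are a little off and sometimes report something else, mostly with a low value. They report only what shows in the picture. A call takes as long as a camera call.
- manip.spot_in(thing, camera): "location" ([column, row] in pixels, amid what is visible of it).
- manip.regions_of(thing, camera): "region" (480x640 bool, what is visible of it) and "location" ([column, row] in pixels, amid what is visible of it).
The state is a dict: "time_s": time; "joints": joint angles; "qvel": joint speeds; "joint_torque": joint torques, N m; "tool_pos": TCP position; "tool_rot": TCP orientation; "wrist_force": force on the tool from outside, world axes, zero at the start; "wrist_torque": the same for the moment, N m; "opening": finger opening in m; "grip_force": force on a finger pad.
Only numpy, scipy, OpenCV 4.12 (cv2) and the standard library are available. Lean on these libraries where they do the work, as an engineer would, in place of code of your own. Each camera call takes 0.05 s, during which the arm holds its last target. There are 200 camera calls.

## Working session

There is one attempt and no reset: what is moved stays moved. The work goes in short steps, Python scripts to look and compute and a tool call to move; the robot and the scene stay as the last step left them, time stands still between calls to the robot, and variables do not carry over. Pictures are saved under pics/ and viewed, at most 10 in all, crops included, and the job is handed in when it is done.

Besides the shell and the picture viewer there is one more tool, called after "Emit:" as name(argument=value, ...) on one line, values as JSON. play_rows: Moves the arm, as the interface text tells. Its arguments: {"type":"object","properties":{"targets":{"type":"array","items":{"type":"array"}},"squeeze":{"type":"number"}},"required":["targets"]}

```bash
mkdir -p pics; cat > h.py <<'E'
import numpy as np, cv2
from bench import manip
def grab(n,save=None):
    f=manip.grab_frame(n)
    if save: cv2.imwrite('pics/'+save,f['frame'][:,:,::-1])
    return f
def cloud(f):
    z=f['range_z']; K=f['camera_matrix']; v,u=np.mgrid[:480,:640]
    P=np.stack([(u-K[0,2])/K[0,0]*z,(v-K[1,2])/K[1,1]*z,z,np.ones_like(z)],-1)
    W=P@np.linalg.inv(f['camera_from_world']).T
    W[z<=0]=np.nan
    return W[...,:3]
E
python3 - <<'E'
from h import *
print(manip.tcp_to_grasp, manip.get_obs())
for c in ('side','top'):
    f=grab(c,c+'0.png'); W=cloud(f)
    print(c,f['camera_matrix'].round(1).tolist(),np.linalg.inv(f['camera_from_world']).round(3).tolist())
    for t in ('valve_block','lever','lever_knob','hex_key','case_10','stain_b','eyepiece','petri_dish','usb_stick','tweezers'):
        r=manip.regions_of(t,c)[:2]
        for q in r:
            w=W[q['region']]; w=w[~np.isnan(w[:,0])]
            print(t,round(q['p'],2),np.round(q['location']),q['region'].sum(),np.median(w,0).round(3),np.percentile(w,98,axis=0).round(3),np.percentile(w,2,axis=0).round(3)) if len(w) else print(t,q['p'])
E
```

```text
0.0187 {'time_s': 0.0, 'joints': array([ 1.07900015e+00,  1.50940396e-01,  1.43803231e+00,  1.59380951e-05,
        1.55376851e+00, -1.34017718e-01]), 'qvel': array([-0.00077341,  0.00099027,  0.00026585,  0.00086755, -0.00048753,
        0.00041451]), 'joint_torque': array([-1.53537891e-03, -7.13065267e+01, -5.70845068e+01, -4.13723319e-04,
        9.18521691e-03,  4.67451127e-05]), 'tool_pos': array([0.20127012, 0.53836637, 0.23070079]), 'tool_rot': array([-3.14045653e+00, -1.69258811e-04,  2.78381382e+00]), 'wrist_force': array([ 0.51026328, -0.74064529, -0.43324895]), 'wrist_torque': array([ 0.06179002,  0.06454543, -0.04068799]), 'grip_force': 0.0, 'opening': 0.08555966885842615}
side [[447.5, 0.0, 323.8], [0.0, 447.5, 244.2], [0.0, 0.0, 1.0]] [[1.0, 0.002, 0.007, 0.528], [-0.005, -0.59, 0.807, -0.889], [0.006, -0.807, -0.59, 0.669], [0.0, 0.0, 0.0, 1.0]]
valve_block 0.87 [332. 344.] 1900 [ 0.553 -0.341  0.038] [ 0.593 -0.295  0.076] [ 0.513 -0.38   0.004]
lever 0.84 [370. 262.] 580 [ 0.65  -0.056  0.017] [0.668 0.047 0.036] [ 0.621 -0.107 -0.001]
lever_knob 0.65 [373. 258.] 568
[... 1745 characters left out ...]
705 -0.201  0.011] [ 0.665 -0.245 -0.001]
case_10 0.59 [206. 185.] 301 [0.673 0.202 0.053] [0.695 0.224 0.058] [ 0.658  0.187 -0.002]
case_10 0.59 [184. 216.] 220 [0.61  0.256 0.055] [0.627 0.269 0.104] [0.597 0.246 0.021]
stain_b 0.5 [181. 216.] 265 [0.611 0.257 0.054] [0.635 0.279 0.106] [0.596 0.246 0.001]
eyepiece 0.59 [210. 235.] 225 [0.566 0.202 0.02 ] [0.586 0.228 0.043] [ 0.55   0.188 -0.003]
petri_dish 0.86 [467. 294.] 555 [ 0.417 -0.425  0.013] [ 0.446 -0.398  0.018] [ 0.389 -0.454 -0.001]
usb_stick 0.49 [381. 287.] 149 [ 0.424 -0.218  0.007] [ 0.45  -0.208  0.012] [ 0.4   -0.227  0.002]
tweezers 0.18 [310. 197.] 609 [ 0.65  -0.042  0.016] [0.666 0.049 0.037] [ 0.621 -0.103 -0.003]
```

```bash
ls pics
```

```text
side0.png
top0.png
```

```bash
python3 - <<'E'
import cv2,numpy as np
t=cv2.imread('pics/top0.png')[110:310,140:520]; s=cv2.imread('pics/side0.png')[160:440,200:500]
t=cv2.resize(t,None,fx=2,fy=2)
cv2.imwrite('pics/tc.png',t); cv2.imwrite('pics/sc.png',cv2.resize(s,None,fx=2,fy=2))
E
```

```text
(no output)
```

View pics/tc.png

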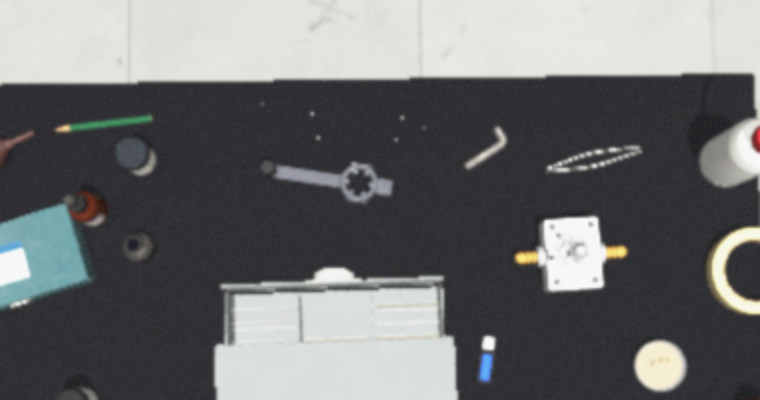

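View pics/sc.png

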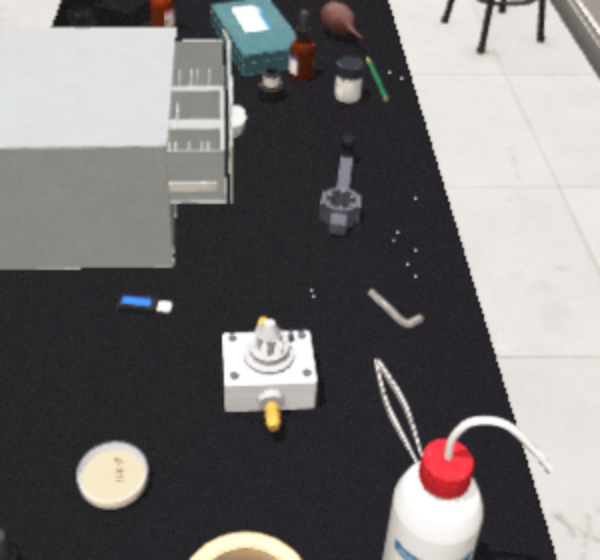

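```bash
python3 - <<'E'
from h import *
for c in ('top','side'):
    f=grab(c); W=cloud(f); x,y,z=W[...,0],W[...,1],W[...,2]
    def st(n,m):
        p=W[m]; print(c,n,len(p),p.mean(0).round(4),p.min(0).round(4),p.max(0).round(4))
    L=(x>.6)&(x<.7)
    r=manip.regions_of('lever',c)[0]['region']
    hub=L&(y<-.04)&(y>-.12)&(z>.018)&(z<.034); st('hubtop',hub)
    (cx,cy),rad=cv2.minEnclosingCircle(np.float32(W[hub][:,:2])); print('circ',cx,cy,rad)
    st('knob',L&(y<.07)&(y>.0)&(z>.025))
    arm=L&(y<.03)&(y>-.03)&(z>.004)&(z<.02); st('arm',arm)
    print('armfit x=a*y+b',np.polyfit(W[arm][:,1],W[arm][:,0],1))
    B=(x>.49)&(x<.61)&(y>-.42)&(y<-.25)
    blk=B&(z>.034)&(z<.046); st('blocktop',blk)
    print('rect',cv2.minAreaRect(np.float32(W[blk][:,:2])))
    for lo,hi in ((.05,.058),(.062,.072),(.072,.09)): st('stem%g'%lo,B&(z>lo)&(z<hi))
    C=(x>.3)&(x<.7)&(y<.15)&(y>-.2)&(z>.05); st('cab',C)
    for zz in (.05,.08,.11,.14,.17,.2): 
        m=C&(z>zz)
        if m.any(): print(zz,np.percentile(x[m],99.5).round(3),y[m].min().round(3),y[m].max().round(3))
E
```

```text
top hubtop 211 [ 0.641  -0.0737  0.0239] [ 0.6186 -0.1062  0.0182] [ 0.6665 -0.0451  0.0307]
circ 0.6416345238685608 -0.07519204914569855 0.031165407970547676
top knob 49 [0.6601 0.0443 0.0362] [0.6517 0.0361 0.032 ] [0.6694 0.0538 0.0413]
top arm 189 [6.514e-01 3.000e-04 1.180e-02] [ 0.6022 -0.03    0.0041] [0.6975 0.0299 0.0196]
armfit x=a*y+b [0.12302683 0.65133126]
top blocktop 678 [ 0.5503 -0.3201  0.0396] [ 0.5088 -0.3541  0.0341] [ 0.5948 -0.2865  0.0459]
rect ((0.5517816543579102, -0.3204959034919739), (0.08383050560951233, 0.06525151431560516), 2.790264368057251)
top stem0.05 73 [ 0.5513 -0.3126  0.0531] [ 0.5358 -0.3376  0.0501] [ 0.5743 -0.2884  0.0572]
top stem0.062 49 [ 0.551  -0.3193  0.0681] [ 0.5368 -0.3343  0.0624] [ 0.5652 -0.3066  0.0719]
top stem0.072 53 [ 0.5508 -0.3192  0.0787] [ 0.5414 -0.3328  0.0721] [ 0.5601 -0.3119  0.0861]
top cab 11885 [ 0.4037 -0.0412  0.1526] [ 0.3    -0.1704  0.0509] [0.5293 0.1494 0.1774]
0.05 0.523 -0.17 0.149
0.08 0.523 -0.17 0.085
0.11 0.523 -0.17 0.085
0.14 0.515 -0.17 0.085
0.17 0.45 -0.169 0.084
side hubtop 212 [ 0.642  -0.0741 
[... 344 characters left out ...]
blocktop 931 [ 0.5516 -0.33    0.0395] [ 0.5102 -0.3563  0.0341] [ 0.595  -0.2889  0.046 ]
rect ((0.5525830984115601, -0.3213692605495453), (0.08407261222600937, 0.06616207957267761), 3.2448954582214355)
side stem0.05 113 [ 0.5527 -0.3294  0.0532] [ 0.5365 -0.3395  0.0501] [ 0.574  -0.2917  0.058 ]
side stem0.062 96 [ 0.5524 -0.3276  0.0669] [ 0.5382 -0.3366  0.062 ] [ 0.5675 -0.3098  0.0719]
side stem0.072 72 [ 0.5522 -0.3246  0.0776] [ 0.5437 -0.3313  0.0721] [ 0.56   -0.3167  0.0842]
side cab 10081 [ 0.4017 -0.0916  0.1373] [ 0.3    -0.1721  0.05  ] [0.5313 0.0854 0.1723]
0.05 0.522 -0.172 0.085
0.08 0.522 -0.171 0.085
0.11 0.524 -0.171 0.085
0.14 0.516 -0.171 0.085
0.17 0.452 -0.171 0.08
```

Emit:
play_rows(targets=[[[-0.628,-0.416,0],0.43,85],[[-0.628,-0.416,0],0.43,85],[[-0.628,-0.416,0],0.43,85],[[-0.628,-0.416,0],0.43,85],[[-0.628,-0.416,0],0.43,85],[[-0.628,-0.416,0],0.43,85],[[-0.628,-0.416,0],0.43,85],[[-0.628,-0.416,0],0.43,85],[[-0.628,-0.416,0],0.43,85],[[-0.628,-0.416,0],0.43,85],[[-0.628,-0.416,0],0.43,85]])

```text
time_s: 2.4
tool_pos: [0.4225, 0.2339, 0.2313]
tool_rot: [-3.142, 0.0, 1.438]
wrist_force: [0.1, 0.5, -0.7]
opening: 0.085
grip_force: 0.0
```

```bash
cat >> h.py <<'E'
from scipy.spatial.transform import Rotation as Rn
def R0():
    o=manip.get_obs(); return o['tool_pos'],Rn.from_euler('xyz',o['tool_rot']).as_matrix(),o
def to(p,yawdeg=None):
    "shift (normalised) and turn to a world TCP target"
    t,R,o=R0(); d=R.T@(np.array(p)-t)
    y=np.degrees(np.arctan2(R[1,0],R[0,0]))
    print('pos',t.round(4),'yaw',y.round(2),'q',o['joints'].round(2),'F',o['wrist_force'].round(1),'open',o['opening'].round(4))
    print('shift',(d/.5).round(4),'turn',None if yawdeg is None else round(-(((yawdeg-y+180)%360)-180)/180,4))
E
python3 - <<'E'
from h import *
# lever pose: least squares of model silhouette on points above the bench
from scipy.optimize import minimize
from scipy.spatial import cKDTree
def outline():
    a=np.linspace(0,2*np.pi,60); 
    return a
for c in ('top','side'):
    f=grab(c); W=cloud(f)
    x,y,z=np.moveaxis(W,-1,0); m=(x>.59)&(x<.7)&(y>-.14)&(y<.08)&(z>.0045)
    reg=cv2.morphologyEx(m.astype(np.uint8),cv2.MORPH_OPEN,np.ones((2,2)))>0
    P=W[reg][:,:2]
    def sd(q):
        X,Y,t=q; C,S=np.cos(t),np.sin(t); dx,dy=P[:,0]-X,P[:,1]-Y
        u=C*dx+S*dy; v=-S*dx+C*dy
        box=lambda a,b,w:np.hypot(np.maximum(np.maximum(a-u,u-b),0),np.maximum(abs(v)-w,0))
        d=np.min([np.maximum(np.hypot(u,v)-.023,0),np.maximum(np.hypot(u-.112,v)-.01,0),box(0,.112,.008),box(-.041,0,.01)],0)
        return np.minimum(d,.006).sum()+0*X
    best=min((minimize(sd,[.642,-.072+k,np.radians(82)],method='Nelder-Mead',options=dict(initial_simplex=[[.642,-.072+k,1.43],[.648,-.072+k,1.43],[.642,-.066+k,1.43],[.642,-.072+k,1.5]])) for k in (-.004,0,.004)),key=lambda r:r.fun)
    print(c,len(P),best.x[:2].round(4),np.degrees(best.x[2]).round(1),best.fun/len(P))
to([.642,-.071,.15],82)
E
```

```text
top 538 [ 0.642 -0.076] 81.9 nan
side 530 [ 0.642 -0.076] 81.9 nanTraceback (most recent call last):
  File "<stdin>", line 21, in <module>
  File "h.py", line 20, in to
    print('pos',t.round(4),'yaw',y.round(2),'q',o['joints'].round(2),'F',o['wrist_force'].round(1),'open',o['opening'].round(4))
                                                                                                          ^^^^^^^^^^^^^^^^^^
AttributeError: 'float' object has no attribute 'round'
```

```bash
sed -i "s/o\['opening'\].round(4)/round(float(o['opening']),4)/" h.py
cat > lev.py <<'E'
from h import *
from scipy.optimize import minimize
def fit(P,g):
    def sd(q):
        X,Y,t=q; C,S=np.cos(t),np.sin(t); dx,dy=P[:,0]-X,P[:,1]-Y
        u=C*dx+S*dy; v=-S*dx+C*dy
        box=lambda a,b,w:np.hypot(np.maximum(np.maximum(a-u,u-b),0),np.maximum(abs(v)-w,0))
        d=np.min([np.maximum(np.hypot(u,v)-.022,0),np.maximum(np.hypot(u-.112,v)-.01,0),box(0,.112,.008),box(-.041,0,.01)],0)
        return (np.minimum(d,.006)**2).sum()*1e4
    best=None
    for k in (-.005,0,.005):
        s=np.array([g]*4)+np.vstack([np.zeros(3),np.diag([.006,.006,.1])])+[0,k,0]
        r=minimize(sd,s[0],method='Nelder-Mead',options=dict(initial_simplex=s))
        if best is None or r.fun<best.fun: best=r
    return best
E
python3 - <<'E'
from lev import *
for c in ('top','side'):
    f=grab(c); W=cloud(f)
    x,y,z=np.moveaxis(W,-1,0); m=(x>.59)&(x<.7)&(y>-.14)&(y<.08)&(z>.006)
    r=manip.regions_of('lever',c)[0]['region']
    P=W[m&(cv2.dilate(r.astype(np.uint8),np.ones((5,5)))>0)][:,:2]
    b=fit(P,[.642,-.072,1.43]); print(c,len(P),b.x[:2].round(4),np.degrees(b.x[2]).round(1),b.fun/len(P))
to([.642,-.071,.15],82)
E
```

```text
top 535 [ 0.6417 -0.0656] 80.2 0.0023281514757605266
side 521 [ 0.6434 -0.0678] 81.0 0.002396905920927923
pos [0.4224 0.2341 0.2313] yaw 82.22 q [ 0.35 -0.04  1.64 -0.    1.54  0.48] F [0.3 0.5 0.3] open 0.0847
shift [-0.5452  0.5177  0.1626] turn 0.0012
```

Emit:
play_rows(targets=[[[-0.538,0.518,0],0.007,85],[[-0.538,0.518,0],0.007,85],[[-0.538,0.518,0],0.007,85],[[-0.538,0.518,0],0.007,85],[[-0.538,0.518,0],0.007,85],[[-0.538,0.518,0],0.007,85],[[-0.538,0.518,0],0.007,85],[[-0.538,0.518,0],0.007,85],[[-0.538,0.518,0.1],0.007,85],[[-0.538,0.518,0.2],0.007,85],[[-0.538,0.518,0.283],0.007,85],[[-0.538,0.518,0.283],0.007,85]])

```text
time_s: 3.9
tool_pos: [0.6394, -0.0675, 0.084]
tool_rot: [-3.132, -0.0, 1.412]
wrist_force: [-0.5, -0.3, 0.0]
opening: 0.0847
grip_force: 0.0
```

```bash
python3 - <<'E'
from h import *
grab('side','s1.png')
s=cv2.imread('pics/s1.png')[100:340,240:480]
cv2.imwrite('pics/s1c.png',cv2.resize(s,None,fx=2.4,fy=2.4))
to([.6425,-.0675,.002],81)
E
```

```text
pos [ 0.6412 -0.0679  0.0882] yaw 80.89 q [-0.22  0.38  1.45 -0.    1.32 -0.07] F [0.6 0.3 0.7] open 0.0847
shift [0.0011 0.0032 0.1724] turn -0.0006
```

View pics/s1c.png

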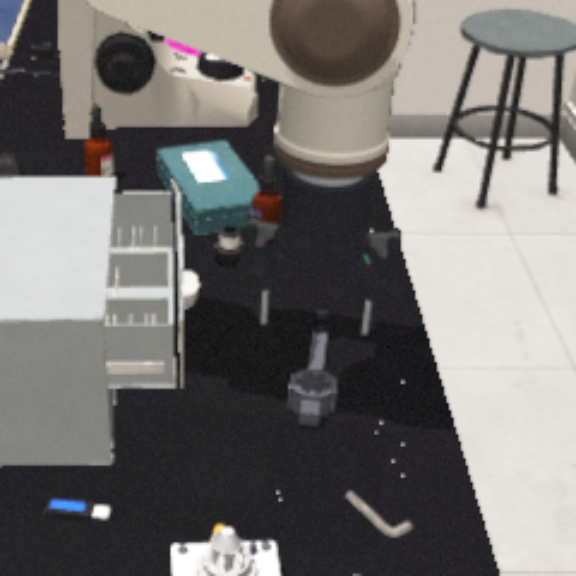

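The picture shows the open fingers (crop 265,305 and 365,315) straddling the hub at (313,390), clear of the drawer. I'll go down and grip.

Emit:
play_rows(targets=[[[0.001,0.002,0.06],0,85],[[0.001,0.002,0.12],0,85],[[0.001,0.002,0.16],0,85],[[0.001,0.002,0.171],0,85],[[0.001,0.002,0.171],0,60],[[0.001,0.002,0.171],0,50],[[0.001,0.002,0.171],0,40],[[0.001,0.002,0.171],0,30],[[0.001,0.002,0.171],0,30],[[0.001,0.002,0.171],0,30]], squeeze=40)

```text
time_s: 4.95
tool_pos: [0.6443, -0.0682, 0.0065]
tool_rot: [3.139, 0.0, 1.411]
wrist_force: [-0.2, 0.8, 9.0]
opening: 0.0451
grip_force: 40.3
```

Emit:
play_rows(targets=[[[0,0,-0.1],0,30],[[0,0,-0.2],0,30],[[0,0,-0.3],0,30],[[-0.1,-0.02,-0.33],0,30],[[-0.2,-0.04,-0.33],0,30],[[-0.3,-0.06,-0.33],0,30],[[-0.4,-0.08,-0.33],0,30],[[-0.5,-0.1,-0.33],0,30],[[-0.529,-0.101,-0.33],0,30],[[-0.529,-0.101,-0.33],0,30],[[-0.529,-0.101,-0.33],0,30]])

```text
time_s: 6.05
tool_pos: [0.5513, -0.3211, 0.1701]
tool_rot: [3.141, 0.0, 1.41]
wrist_force: [0.2, 1.4, -1.8]
opening: 0.045
grip_force: 42.8
```

```bash
python3 - <<'E'
from lev import *
to([.552,-.321,.13],81)
for c in ('top','side'):
    f=grab(c,c+'2.png'); W=cloud(f); x,y,z=np.moveaxis(W,-1,0)
    for n in('lever','lever_knob'):
        for q in manip.regions_of(n,c)[:1]:
            w=W[q['region']&(z>.1)]; print(c,n,q['p'],len(w),np.median(w,0).round(4),w.min(0).round(3),w.max(0).round(3))
            if n=='lever':
                P=w[:,:2]; b=fit(P,[.552,-.32,1.41]); print(c,len(P),b.x[:2].round(4),np.degrees(b.x[2]).round(1),b.fun/len(P))
a=cv2.imread('pics/side2.png')[200:440,200:460]; b=cv2.imread('pics/top2.png')[140:340,330:530]
cv2.imwrite('pics/c2.png',np.hstack([cv2.resize(a,(433,400)),cv2.resize(b,(367,400))]))
E
```

```text
pos [ 0.5513 -0.3211  0.1701] yaw 80.79 q [-0.65  0.31  1.37  0.    1.46 -0.49] F [ 0.2  1.4 -1.8] open 0.045
shift [0.0005 0.0013 0.0801] turn -0.0012
top lever 0.64 269 [ 0.5631 -0.2337  0.1779] [ 0.525 -0.311  0.166] [ 0.574 -0.199  0.469]
top 269 [ 0.5521 -0.3076] 81.3 0.01076743012744777
top lever_knob 0.7 286 [ 0.5634 -0.2335  0.1778] [ 0.53  -0.311  0.165] [ 0.576 -0.198  0.45 ]
side lever 0.6 831 [ 0.5528 -0.3268  0.1816] [ 0.529 -0.36   0.161] [ 0.572 -0.247  0.191]
side 831 [ 0.5519 -0.3202] 81.5 0.0016716326277943492
side lever_knob 0.78 815 [ 0.5529 -0.3269  0.1816] [ 0.529 -0.36   0.161] [ 0.572 -0.247  0.191]
```

View pics/c2.png

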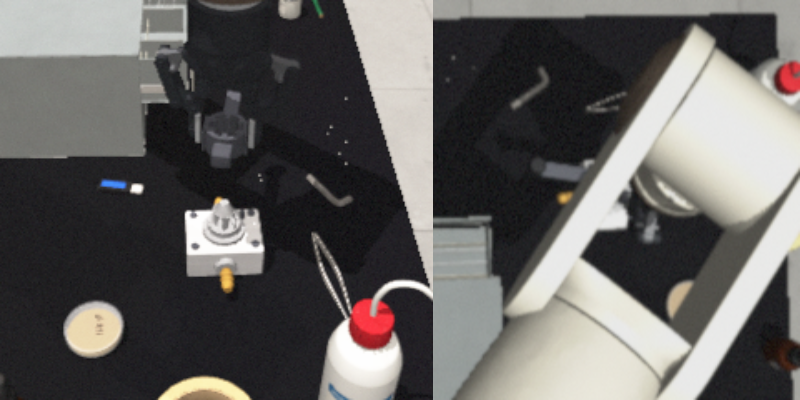

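```bash
python3 - <<'E'
from lev import *
from scipy.optimize import least_squares
for c in('side',):
  for k in range(2):
    f=grab(c); W=cloud(f); x,y,z=np.moveaxis(W,-1,0)
    m=(abs(x-.552)<.02)&(abs(y+.321)<.02)&(z>.0715)&(z<.083); P=W[m]
    r=least_squares(lambda q:np.hypot(P[:,0]-q[0],P[:,1]-q[1])-(.011-(P[:,2]+q[2]-.07)*6.5/14),[.552,-.321,0],loss='soft_l1',f_scale=.001)
    print('cone',len(P),r.x.round(4),np.sqrt(2*r.cost/len(P)))
    m=(abs(x-.552)<.06)&(abs(y+.321)<.05)&(abs(z-.04)<.004); rr=cv2.minAreaRect(np.float32(W[m][:,:2])); print(rr)
    # lever: hub ring facets, y<axis side: lug end face and hub wall
    m=(abs(x-.552)<.03)&(y<-.3)&(y>-.37)&(z>.160)&(z<.2); P=W[m]
    print('lug end',np.percentile(P[:,1],[0.5,2,5]).round(4),np.percentile(P[:,2],[1,50,99]).round(4))
    t=np.radians(80.8); u=(P[:,:2]-[.5513,-.3211])@[np.cos(t),np.sin(t)]; v=(P[:,:2]-[.5513,-.3211])@[-np.sin(t),np.cos(t)]
    l=(u<-.027); print('lug v',np.percentile(v[l],[2,50,98]).round(4),'u',np.percentile(u,[.5,2,5]).round(4))
    h=(u>-.024)&(u<-.005)&(P[:,2]>.18); print('hub v',np.percentile(v[h],[2,98]).round(4), 'top z',np.percentile(P[h,2],[10,50,90]).round(4))
    face=(u<-.036); print('face z',np.percentile(P[face][:,2],[2,98]).round(4),'u med',np.median(u[face]).round(4))
E
```

```text
cone 70 [ 0.5521 -0.3216  0.0025] 0.0010150135677105933
((0.5525744557380676, -0.32194894552230835), (0.08409152925014496, 0.06439553946256638), 4.140876770019531)
lug end [-0.3595 -0.3588 -0.3578] [0.1633 0.183  0.198 ]
lug v [-0.0105 -0.0012  0.0087] u [-0.0383 -0.0378 -0.037 ]
hub v [-0.0311  0.0277] top z [0.1821 0.1865 0.1938]
face z [0.1674 0.1845] u med -0.037
cone 70 [ 0.5524 -0.3212  0.0025] 0.0009535184217259369
((0.5526071190834045, -0.3215060532093048), (0.0837998241186142, 0.06563125550746918), 1.8091845512390137)
lug end [-0.3592 -0.3589 -0.3577] [0.1623 0.1828 0.199 ]
lug v [-0.0105 -0.0012  0.0087] u [-0.0383 -0.0377 -0.037 ]
hub v [-0.0312  0.0277] top z [0.182  0.1868 0.1946]
face z [0.1679 0.1845] u med -0.0371
```

Emit:
play_rows(targets=[[[-0.007,0,0.06],0,30],[[-0.007,0,0.11],0,30],[[-0.007,0,0.13],0,30],[[-0.007,0,0.13],0,30],[[-0.007,0,0.13],0,30]])

```text
time_s: 6.95
tool_pos: [0.5512, -0.3247, 0.1054]
tool_rot: [3.141, 0.001, 1.411]
wrist_force: [-0.1, -0.6, -1.1]
opening: 0.045
grip_force: 42.8
```

```bash
cat > lug.py <<'E'
from lev import *
def lug():
    t0,R,o=R0(); t=np.arctan2(R[1,0],R[0,0]); res=[]
    for k in range(3):
        W=cloud(grab('side')); x,y,z=np.moveaxis(W,-1,0); zt=t0[2]
        m=(abs(x-t0[0])<.05)&(abs(y-t0[1])<.05)&(z>zt-.006)&(z<zt+.03); D=W[m][:,:2]-t0[:2]
        u=D@[np.cos(t),np.sin(t)]; v=D@[-np.sin(t),np.cos(t)]
        l=(u<-.027)&(abs(v)<.02); f=l&(u<np.percentile(u[l],25))
        res.append([np.median(u[f])+.041, np.percentile(v[l],[2,98]).mean()])
    u,v=np.mean(res,0); c=t0[:2]+u*np.array([np.cos(t),np.sin(t)])+v*np.array([-np.sin(t),np.cos(t)])
    print('uv',np.round(res,4).tolist(),'lever axis cam',c.round(4)); return c
E
python3 - <<'E'
from lug import *
c=lug(); to([.551,-.3248,.085],80.8)
g=grab('side','s3.png')['frame'][250:400,260:400]
cv2.imwrite('pics/s3c.png',cv2.resize(g[:,:,::-1],None,fx=4,fy=4,interpolation=cv2.INTER_CUBIC))
E
```

```text
uv [[0.0024, -0.0009], [0.0022, -0.0012], [0.002, -0.001]] lever axis cam [ 0.5526 -0.3227]
pos [ 0.5512 -0.3248  0.1057] yaw 80.84 q [-0.65  0.35  1.45 -0.    1.34 -0.49] F [ 0.7 -0.5 -2.3] open 0.045
shift [ 0.     -0.0006  0.0414] turn 0.0002
```

View pics/s3c.png

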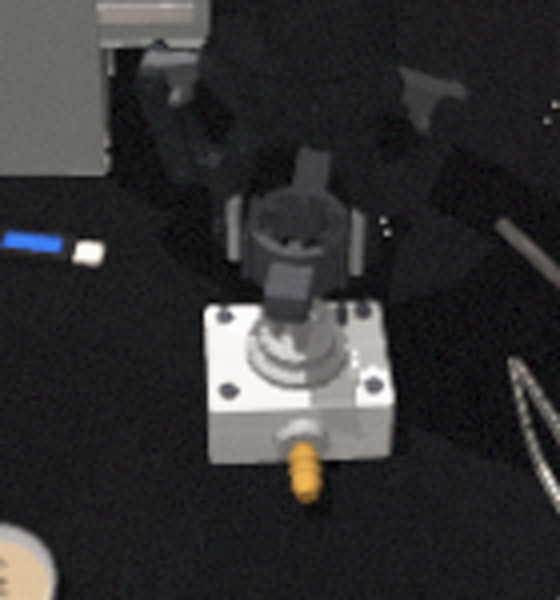

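Emit:
play_rows(targets=[[[0.001,0,0.02],0,30],[[0.001,0,0.036],0,30],[[0.001,0,0.044],0,30],[[0.001,0,0.048],0,30],[[0.001,0,0.05],0,30],[[0.001,0,0.05],0,30]])

```text
time_s: 7.75
tool_pos: [0.5509, -0.3241, 0.0793]
tool_rot: [-3.142, 0.0, 1.411]
wrist_force: [0.8, 0.9, -0.7]
opening: 0.0454
grip_force: 42.8
```

Emit:
play_rows(targets=[[[0,0,0.002],0,30],[[0,0,0.004],0,30],[[0,0,0.004],0,30]])

```text
time_s: 8.05
tool_pos: [0.5508, -0.324, 0.0773]
tool_rot: [-3.142, 0.0, 1.411]
wrist_force: [0.3, 0.5, -1.5]
opening: 0.0451
grip_force: 42.8
```

Emit:
play_rows(targets=[[[0,0,0.002],0,30],[[0,0,0.003],0,30],[[0,0,0.003],0,30]])

```text
time_s: 8.35
tool_pos: [0.551, -0.3241, 0.0762]
tool_rot: [3.141, 0.0, 1.411]
wrist_force: [-0.4, -0.3, 3.7]
opening: 0.0446
grip_force: 43.5
```

Emit:
play_rows(targets=[[[0,0,0.001],0,30],[[0,0,0.001],0,30]])

```text
time_s: 8.55
tool_pos: [0.551, -0.3242, 0.0759]
tool_rot: [3.141, 0.001, 1.411]
wrist_force: [-2.3, 1.2, 6.5]
opening: 0.0452
grip_force: 43.9
```

Emit:
play_rows(targets=[[[0,0.0004,0],-0.022,30],[[0,0.0008,0],-0.044,30],[[0,0.0008,0],-0.044,30]])

```text
time_s: 8.85
tool_pos: [0.5514, -0.3243, 0.0756]
tool_rot: [3.141, 0.001, 1.55]
wrist_force: [0.2, -0.1, 3.6]
opening: 0.0452
grip_force: 43.3
```

Emit:
play_rows(targets=[[[0,0.0004,0],-0.022,30],[[0,0.0008,0],-0.044,30],[[0,0.0008,0],-0.044,30]])

```text
time_s: 9.15
tool_pos: [0.5515, -0.3239, 0.075]
tool_rot: [-3.141, -0.0, 1.687]
wrist_force: [-0.1, 0.8, -1.6]
opening: 0.045
grip_force: 42.8
```

Emit:
play_rows(targets=[[[0,0,0.002],0,30],[[0,0,0.004],0,30],[[0,0,0.004],0,30]])

```text
time_s: 9.45
tool_pos: [0.5516, -0.324, 0.0731]
tool_rot: [-3.141, -0.0, 1.686]
wrist_force: [1.2, 0.5, -1.2]
opening: 0.0449
grip_force: 42.8
```

Emit:
play_rows(targets=[[[0,0,0.002],0,30],[[0,0,0.004],0,30],[[0,0,0.004],0,30]])

```text
time_s: 9.75
tool_pos: [0.5517, -0.324, 0.0712]
tool_rot: [3.142, -0.0, 1.687]
wrist_force: [2.6, 1.3, -1.4]
opening: 0.0452
grip_force: 42.8
```

Emit:
play_rows(targets=[[[0,0,0.002],0,30],[[0,0,0.003],0,30],[[0,0,0.003],0,30]])

```text
time_s: 10.05
tool_pos: [0.5518, -0.324, 0.0698]
tool_rot: [3.141, 0.0, 1.687]
wrist_force: [3.3, 1.8, -1.1]
opening: 0.0453
grip_force: 42.9
```

Emit:
play_rows(targets=[[[0.0003,0.0008,0.001],0,30],[[0.0003,0.0008,0.003],0,30],[[0.0003,0.0008,0.004],0,30]])

```text
time_s: 10.35
tool_pos: [0.552, -0.3239, 0.0677]
tool_rot: [-3.141, -0.0, 1.687]
wrist_force: [1.7, 0.9, 0.6]
opening: 0.0449
grip_force: 42.9
```

```bash
python3 -c "
from h import *
o=manip.get_obs(); print(o['wrist_force'],o['wrist_torque'],o['tool_pos'],o['tool_rot'])"
```

```text
[1.68049288 0.89795824 0.61934268] [ 0.28170635 -0.36505761  0.00956736] [ 0.55195367 -0.32388147  0.06766868] [-3.14140811e+00 -1.12772872e-05  1.68734812e+00]
```

Yaw torque is negligible, so it's sliding in well.

Emit:
play_rows(targets=[[[0.0003,0.0006,0.002],0,30],[[0.0003,0.0006,0.004],0,30],[[0.0003,0.0006,0.006],0,30],[[0.0003,0.0006,0.006],0,30]])

```text
time_s: 10.75
tool_pos: [0.5522, -0.3237, 0.0646]
tool_rot: [-3.141, -0.0, 1.687]
wrist_force: [0.5, 1.3, -1.2]
opening: 0.0454
grip_force: 42.8
```

Emit:
play_rows(targets=[[[0,0,0.002],0,30],[[0,0,0.004],0,30],[[0,0,0.004],0,30]])

```text
time_s: 11.05
tool_pos: [0.5522, -0.3237, 0.0627]
tool_rot: [-3.141, -0.0, 1.687]
wrist_force: [1.6, 0.5, -1.3]
opening: 0.0451
grip_force: 42.8
```

Emit:
play_rows(targets=[[[0,0.0002,0.002],0,30],[[0,0.0002,0.004],0,30],[[0,0.0002,0.004],0,30]])

```text
time_s: 11.35
tool_pos: [0.5523, -0.3237, 0.0607]
tool_rot: [-3.141, -0.0, 1.687]
wrist_force: [0.4, 0.4, -1.5]
opening: 0.0451
grip_force: 42.9
```

Emit:
play_rows(targets=[[[0,0,0.001],0,30],[[0,0,0.0016],0,30],[[0,0,0.0016],0,30]])

```text
time_s: 11.65
tool_pos: [0.5524, -0.3237, 0.0605]
tool_rot: [3.142, 0.0, 1.687]
wrist_force: [-1.4, 1.2, 4.8]
opening: 0.0451
grip_force: 43.6
```

Emit:
play_rows(targets=[[[0,0,0.001],0,30],[[0,0,0.001],0,30],[[0,0,0.001],0,30]])

```text
time_s: 11.95
tool_pos: [0.5524, -0.3238, 0.0604]
tool_rot: [3.141, 0.001, 1.687]
wrist_force: [-4.3, 3.5, 10.0]
opening: 0.0449
grip_force: 44.2
```

Emit:
play_rows(targets=[[[0,-0.0004,0],0.02,30],[[0,-0.0008,0],0.04,30],[[0,-0.0012,0],0.06,30],[[0.0002,-0.0016,0],0.083,30],[[0.0002,-0.0016,0],0.083,30]])

```text
time_s: 12.45
tool_pos: [0.5519, -0.3236, 0.0604]
tool_rot: [3.141, 0.0, 1.424]
wrist_force: [-1.3, 4.0, 8.7]
opening: 0.045
grip_force: 44.0
```

```bash
python3 -c "
from h import *
o=manip.get_obs(); print(o['wrist_force'],o['wrist_torque'],o['tool_pos'],o['tool_rot'])"
```

```text
[-1.33147835  4.00684335  8.6915287 ] [ 0.65606745  0.11068213 -0.00213876] [ 0.55187278 -0.32358031  0.06042531] [3.14070509e+00 2.23170098e-04 1.42395932e+00]
```

Emit:
play_rows(targets=[[[0,-0.0004,-0.0004],0.02,30],[[0,-0.0008,-0.0006],0.04,30],[[0,-0.0012,-0.0008],0.06,30],[[0.0002,-0.0014,-0.0008],0.083,30],[[0.0002,-0.0014,-0.0008],0.083,30]])

```text
time_s: 12.95
tool_pos: [0.5511, -0.3233, 0.0605]
tool_rot: [3.141, -0.0, 1.163]
wrist_force: [0.5, 4.4, 5.5]
opening: 0.0456
grip_force: 43.6
```

```bash
python3 -c "
from h import *
o=manip.get_obs(); print(o['wrist_force'],o['wrist_torque'],o['tool_pos'],o['tool_rot'])"
```

```text
[0.48150915 4.37722497 5.47621677] [ 0.70255766 -0.0230642   0.04896246] [ 0.55109113 -0.32327549  0.06045734] [ 3.14115966e+00 -1.72229108e-04  1.16322611e+00]
```

Emit:
play_rows(targets=[[[0.0006,-0.0004,0],0.02,30],[[0.0007,-0.0008,0],0.04,30],[[0.0008,-0.0012,0],0.06,30],[[0.0008,-0.0014,0],0.083,30],[[0.0008,-0.0014,0],0.083,30]])

```text
time_s: 13.45
tool_pos: [0.5505, -0.3227, 0.0604]
tool_rot: [3.141, 0.0, 0.903]
wrist_force: [-2.7, 3.5, 6.7]
opening: 0.0451
grip_force: 43.7
```

```bash
python3 -c "
from h import *
o=manip.get_obs(); print(o['wrist_force'],o['wrist_torque'],o['tool_pos'],o['tool_rot'])"
```

```text
[-2.72557314  3.51235958  6.73593868] [0.53383021 0.32171023 0.53198961] [ 0.55045256 -0.3227002   0.06044047] [3.14145634e+00 9.79288272e-05 9.02928710e-01]
```

Emit:
play_rows(targets=[[[0,-0.0002,0],0.011,30],[[0,-0.0004,0],0.022,30],[[0,-0.0004,0],0.022,30]])

```text
time_s: 13.75
tool_pos: [0.55, -0.323, 0.0605]
tool_rot: [3.141, 0.001, 0.836]
wrist_force: [-5.5, 0.0, 6.7]
opening: 0.0449
grip_force: 50.1
```

```bash
python3 -c "
from h import *
o=manip.get_obs(); print(o['wrist_force'],o['wrist_torque'],o['tool_pos'],o['tool_rot'])"
```

```text
[-5.49299121  0.01669243  6.73568783] [-0.05380075  0.80709044  1.74532392] [ 0.5499972  -0.32298944  0.06047863] [3.14133291e+00 1.20421630e-03 8.36206551e-01]
```

Emit:
play_rows(targets=[[[0,0,-0.001],-0.011,30],[[0,0,-0.001],-0.011,55],[[0,0,-0.001],-0.011,70],[[0,0,-0.001],-0.011,85],[[0,0,-0.001],-0.011,85],[[0,0,-0.001],-0.011,85]])

```text
time_s: 14.35
tool_pos: [0.5503, -0.3227, 0.0604]
tool_rot: [3.142, 0.0, 0.87]
wrist_force: [0.1, -0.4, -0.4]
opening: 0.0854
grip_force: 0.0
```

Emit:
play_rows(targets=[[[0,0,-0.03],0,85],[[0,0,-0.08],0,85],[[0,0,-0.16],0,85],[[0,0,-0.24],0,85],[[0,0,-0.3],0,85],[[0,0,-0.3],0,85]])

```text
time_s: 14.95
tool_pos: [0.5514, -0.3235, 0.2166]
tool_rot: [3.134, -0.0, 0.871]
wrist_force: [1.1, -0.4, -0.1]
opening: 0.0849
grip_force: 0.0
```

```bash
python3 - <<'E'
from lev import *
W=cloud(grab('side','s4.png')); x,y,z=np.moveaxis(W,-1,0)
m=(abs(x-.59)<.11)&(y>-.39)&(y<-.2)&(z>.056)&(z<.1)
P=W[m]; b=fit(P[:,:2],[.5524,-.3215,.85]); print(len(P),b.x[:2].round(4),'lever yaw',b.x[2].round(3),b.fun/len(P))
h=np.hypot(P[:,0]-.5524,P[:,1]+.3215); k=(h>.013)&(h<.021); print('hub top z',np.percentile(P[k,2],[10,50,75,90]).round(4))
g=cv2.imread('pics/s4.png')[240:400,260:420]; cv2.imwrite('pics/s4c.png',cv2.resize(g,None,fx=3.5,fy=3.5,interpolation=cv2.INTER_CUBIC))
print(manip.get_obs()['tool_pos'],manip.get_obs()['opening'])
E
```

```text
1101 [ 0.5526 -0.3228] lever yaw 0.953 0.003487244345801785
hub top z [0.0675 0.0774 0.0788 0.0795]
[ 0.55082936 -0.32310134  0.21374876] 0.08463208290859918
```

View pics/s4c.png

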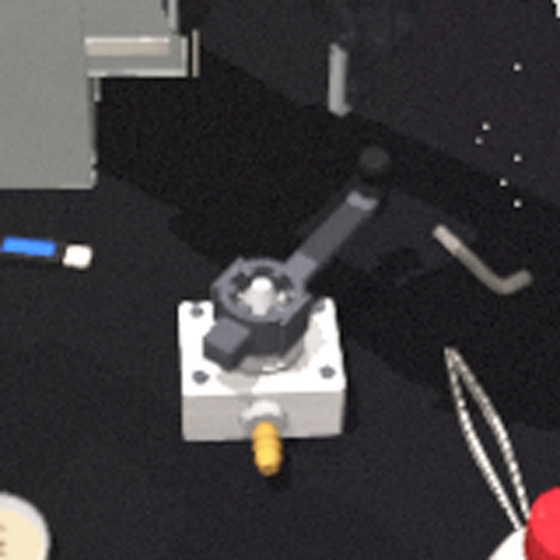

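The lever sits home on the splines: its hub top is at about 0.080 m, with the hub at crop (262,295) and the knob at (373,165). The torque rose to 1.7 N m against the 0.13 N m needed to turn the stem, so the valve is at its open stop. The gripper is clear.

```bash
python3 -c "
from bench import manip
print(manip.hand_in())"
```

```text
the job is handed in; nothing more can be done
None
```

I pushed the lever fully home on the splines, turned the valve clockwise until it hit its open stop, let go, and handed the job in at about 15 s; the hand-in gave no verdict, and I did not re-measure the other things' positions.

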